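# Seat the shaker's top plate and load the sample bottle

## Robot

A 6-joint arm with a two-finger parallel gripper is mounted at the origin on the work surface. World frame = base frame: x ahead of the robot, y to its left, z up, the work surface at z = 0. Lengths are in m, angles in rad, forces in N, time in s.
With the tool pointing down it reaches from about 0.325 to 1 m from the base axis. Payload 5.1 kg.
Tool frame: the origin (TCP) lies midway between the tips of the shut fingers; the grasp point (between the pads) lies 19 mm behind it (env.grasp_offset is the distance from the TCP to the grasp point, in m); z points along the fingers, y is the line along which they close (so a half turn about z gives the same grasp; the last joint's range is limited). The gripper opens to 85 mm and grips with 20 to 120 N. Pads are 22 mm wide; open, the fingers measure 114 mm over their backs; the gripper's body (76 mm by 85 mm) begins 54 mm behind the grasp point. The pads swing forward as they close: fully open they stand 13 mm farther back than shut.
Start: joints at [1.174, 0.124, 1.65, -0, 1.367, -0.083], TCP at [0.201, 0.618, 0.202] pointing down, gripper open.
Joint ranges: [-2.61, 2.61], [-1.02, 2.33], [0.03, 2.71], [-1.35, 4.49], [0.32, 2.68], [-2.91, 2.91]. Speed limits (rad/s): [2.57, 2.57, 3.14, 3.14, 3.14, 3.14].

## Interface

Orientations are given as a unit quaternion [x, y, z, w].
In Python, from cell import env, eyes, sign_off gives the robot as it stands.
- The arm moves only by the shell command python3 -m creep 'ROWS'. ROWS is JSON, a list of rows, each a list of 3 entries, a list of its own where there are three numbers: the closure, from -1 (fully open) to 1 (shut), then the shift along the world's x, y, z as a fraction of full scale, then the turn about the world's z as a fraction of full scale. A call has 1 to 10 rows; each row shifts and turns the commanded pose from where the row before left it; what a row does not reach is not made up. Full scale, the value 1, is 25 mm for a shift and 0.15 rad for a turn. A row lasts 1/10 s, in which the tool goes at most 50 mm and 8.59 degrees, less where a joint would pass 70% of its speed; a pose out of reach is approached as far as the arm can. A call with a number of a shift or a turn outside -1 to 1 is refused whole. A call with a gripper value outside its range is refused whole. The fingers move at their own pace and stop on an object; the grip force is fixed at half the most. Time passes only in rows, so rows that do not move let the fingers close. It gives the time, the measured TCP pose, the force, the opening and the grip force at its end, in the units of the state.
- env.get_obs(): the state, without advancing time (a new reading comes with each control period).
- eyes.grab_frame(name): name is "scene" or "top" or "wrist"; returns a dict with "color" (400x640x3 uint8, red, green, blue), "K" (3x3 intrinsics, pixels), "position" and "attitude" of the camera in the world. Camera axes: x right, y up, looking along -z (the intrinsics and any distortion apply to the point x, -y, -z); pixel columns grow to the right and rows downward; lengths in m; the calibration is good to about 2 mm. A picture is of the moment at which its call begins. There is no depth.
- sign_off(): hands the job in; it is judged then, once.
The state is a dict: "time_s": time; "joints": joint angles; "qvel": joint speeds; "joint_efforts": joint torques, N m; "ee_pos": TCP position; "eef_rot": TCP orientation; "force": force on the tool from outside, world axes, zero at the start; "torque": the same for the moment, N m; "gripper_width": finger opening in m; "grip_force": force on a finger pad.
Only numpy, scipy, OpenCV 4.12 (cv2) and the standard library are available. Lean on these libraries where they do the work, as an engineer would, in place of code of your own. Each camera call takes 0.05 s, during which the arm holds its last target. There are 200 camera calls.

## Task

The dark grey top plate of the white shaker is only lying loose on its four stiff mounts: press it down until it sits level and flush with the white frame all round. Then lift the blue-capped bottle out of the green basket and stand it upright inside the yellow ring on the plate, setting it down rather than dropping it. Leave the other two bottles standing in the basket and do not knock anything over.

Things in the scene. Friction and masses are not known exactly. Their poses are not given: they have to be found in the camera images.
- shaker: white bench shaker, 240 (x) x 210 mm, fixed; origin under its centre on the bench, display and knob on its -x side. On top a white frame (top at z 86 mm) round a 166 x 136 mm recess (floor at z 70 mm). Four red mounts, 18 mm across, at x +-55, y +-40 mm, stand up to 12 mm above that floor; each slides down level with it at about 4 N and stays where it is pushed
- plate: loose dark grey plate, 160 (x) x 130 (y) x 16 mm, 0.35 kg, lying in the recess on the raised mounts, so it stands proud of the frame and mostly tilted; origin at the centre of its underside, axes as the shaker. A yellow ring, 90 mm across, marks the middle of its top. Fully home it lies on the recess floor, its top level with the frame
- basket: open green basket 130 (x) x 270 (y) x 50 mm high, walls and floor 5 mm, fixed to the bench, origin under its centre; three sample bottles stand in it in a row along its y, about 80 mm apart
- bottle_blue: sample bottle with a BLUE cap, the one wanted: round, 52 mm diameter up to 78 mm above its base, shoulder to 92 mm, then a cap of 36 mm diameter up to 115 mm; about 0.22 kg, paper label; origin at the centre of its base, z up through the cap
- bottle_white: same sample bottle with a white cap, in the basket; to be left there
- bottle_red: same sample bottle with a red cap, in the basket; to be left there
- amber: amber reagent bottle, 70 mm diameter, 170 mm tall, standing on the bench; bystander; origin at the centre of its base
- beaker: glass beaker, 70 mm diameter, 90 mm tall, standing on the bench; bystander; origin at the centre of its base
- wash: white wash bottle with black cap, 64 mm diameter, 160 mm tall, standing on the bench near its side; bystander; origin at the centre of its base
- plate_c0 (a point): point on the plate's top face straight above the front left (the shaker's -x, +y) mount, 55 mm and 40 mm from the plate's centre
- plate_c1 (a point): point on the plate's top face straight above the back left (+x, +y) mount, 55 mm and 40 mm from the plate's centre
- plate_c2 (a point): point on the plate's top face straight above the back right (+x, -y) mount, 55 mm and 40 mm from the plate's centre
- plate_c3 (a point): point on the plate's top face straight above the front right (-x, -y) mount, 55 mm and 40 mm from the plate's centre
There are look-alikes about, which are no part of the job. What is shaped like the bottle_blue but purple is not meant.

How it is judged:
On the way, in this order (a step that is already met when the one before it is completed fails the run):
1. the plate is pressed home: all four corner points level with the frame's top within 2 mm, while the blue-capped bottle is still in the basket (z of each of plate_c0, plate_c1, plate_c2, plate_c3 in the frame of shaker below 0.088 m and horizontal distance between plate and shaker below 0.008 m and z of bottle_blue in the frame of basket below 0.02 m and angle between bottle_blue's own z axis and vertical below 0.15 rad and horizontal distance between bottle_blue and basket below 0.14 m), for 0.2 s.
2. the blue-capped bottle is lifted out, its base above the basket's rim, the plate still home (z of each of plate_c0, plate_c1, plate_c2, plate_c3 in the frame of shaker below 0.088 m and horizontal distance between plate and shaker below 0.008 m and z of bottle_blue in the frame of basket above 0.055 m), for 0.1 s.
At the end, for the whole second after the job is handed in: all four corner points of the plate at most 2 mm above the frame's top; the blue-capped bottle upright (0.08 rad) and at rest on the plate, within 22 mm of its centre; white- and red-capped bottles standing in the basket; nothing knocked over (z of each of plate_c0, plate_c1, plate_c2, plate_c3 in the frame of shaker below 0.088 m and horizontal distance between plate and shaker below 0.008 m and horizontal distance between bottle_blue and plate below 0.022 m and z of bottle_blue in the frame of plate between 0.013 and 0.02 m and angle between bottle_blue's own z axis and vertical below 0.08 rad and linear speed of each of bottle_blue, plate below 0.02 m/s and z of each of bottle_white, bottle_red in the frame of basket below 0.02 m and angle between each of bottle_white, bottle_red's own z axis and vertical below 0.15 rad and horizontal distance between each of bottle_white, bottle_red and basket below 0.14 m); the robot touches nothing.
It fails at once if the blue-capped bottle is dropped: let go with its base more than 20 mm above the plate's top (horizontal distance between bottle_blue and shaker below 0.08 m and z of bottle_blue in the frame of plate above 0.036 m and contact force between the fingers and bottle_blue below 0.05 N).
It fails at once if a bystander or a bottle is knocked over (angle between any of bottle_blue, bottle_white, bottle_red, amber, beaker, wash's own z axis and vertical above 0.5 rad).
It also fails if it takes over 58 s, if anything falls off the work surface, if the arm or the gripper's body presses on something with over 40 N, if the wrist force passes 120 N, or if a joint passes its speed limit or range.

## Working session

There is one attempt and no reset: what is moved stays moved. The work goes in short steps, Python scripts to look and compute and a shell command to move; the robot and the scene stay as the last step left them, time stands still between calls to the robot, and variables do not carry over. Pictures are saved under pics/ and viewed, at most 10 in all, crops included, and the job is handed in when it is done.

```bash
mkdir -p pics; cat > h.py <<'E'
from cell import env, eyes, sign_off
import numpy as np, cv2
from scipy.spatial.transform import Rotation as R
def grab(n,f=None):
    d=eyes.grab_frame(n)
    if f: cv2.imwrite('pics/'+f,d['color'][:,:,::-1])
    return d
def rot(d):
    a=np.array(d['attitude'],float)
    return a if a.shape==(3,3) else R.from_quat(a).as_matrix()
def hit(d,u,v,z):
    K=np.array(d['K']);M=rot(d);p=np.array(d['position'])
    r=M@np.array([(u-K[0,2])/K[0,0],-(v-K[1,2])/K[1,1],-1])
    return p+r*(z-p[2])/r[2]
def proj(d,P):
    K=np.array(d['K']);M=rot(d);c=M.T@(np.array(P)-np.array(d['position']))
    q=K@np.array([c[0],-c[1],-c[2]]);return q[:2]/q[2]
E
python3 - <<'E'
from h import *
import pickle
for n in ['top','scene']:
    d=grab(n,n+'0.png'); pickle.dump(d,open(n+'0.pkl','wb')); print(n,d['K'],d['position'],d['attitude'],[k for k in d])
o=env.get_obs();print(o['time_s'],o['ee_pos'],o['eef_rot'],o['force'],o['gripper_width'])
E
```

```text
top [[418.62021      0.         317.7462341 ]
 [  0.         418.62021    200.13153465]
 [  0.           0.           1.        ]] [ 0.51511274 -0.03582975  1.29573365] [-0.03112017  0.02971283  0.71196639 -0.7008941 ] ['color', 'K', 'position', 'attitude']
scene [[374.51440793   0.         320.23057231]
 [  0.         374.51440793 199.50862043]
 [  0.           0.           1.        ]] [1.17082833 0.8177461  0.96805345] [0.12374186 0.40097161 0.86687321 0.26914783] ['color', 'K', 'position', 'attitude']
0.1 [0.20043269 0.61767612 0.20046658] [ 1.56258611e-01  9.87715711e-01 -9.32964061e-04 -2.22804697e-04] [-0.33632681  0.05222149 -0.08738815] 0.08539785281593772
```

View pics/top0.png

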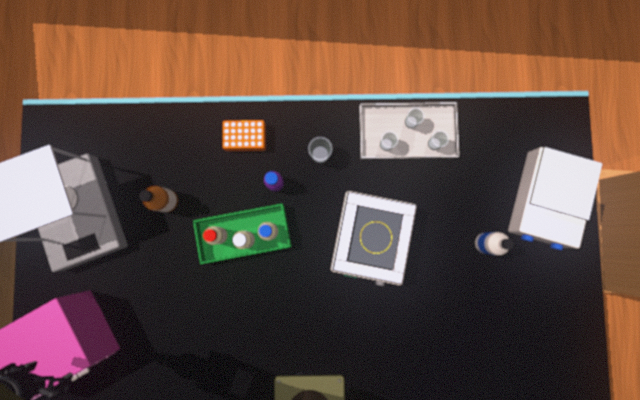

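View pics/scene0.png

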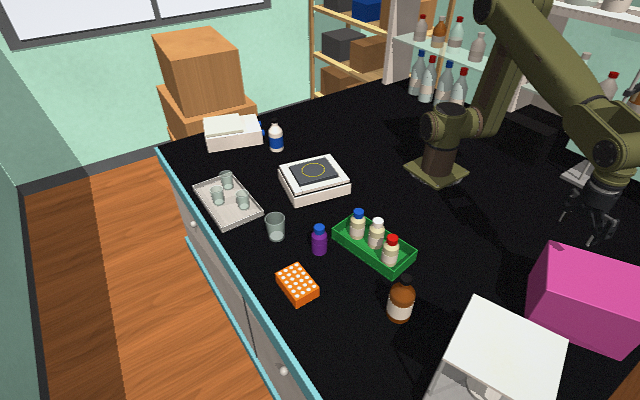

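The top view shows the basket at about (242,234) with the blue cap at (266,232), and the shaker at (374,238). A purple look-alike stands at (273,180). Next I'll enlarge both areas.

```bash
python3 - <<'E'
import cv2
a=cv2.imread('pics/top0.png')
c1=cv2.resize(a[180:290,325:425],None,fx=4,fy=4,interpolation=cv2.INTER_CUBIC)
c2=cv2.resize(a[180:290,190:290],None,fx=4,fy=4,interpolation=cv2.INTER_CUBIC)
cv2.imwrite('pics/c.png',cv2.hconcat([c2,c1]))
E
```

```text
(no output)
```

View pics/c.png

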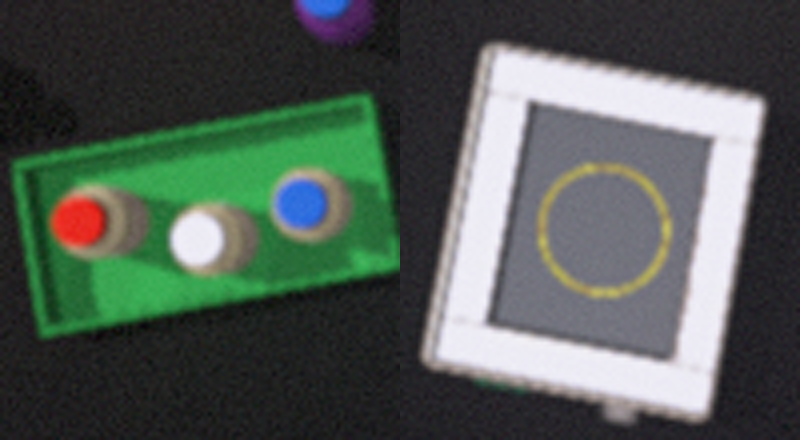

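```bash
python3 - <<'E'
from h import *
import pickle
d=pickle.load(open('top0.pkl','rb')); s=pickle.load(open('scene0.pkl','rb'))
L=lambda X,Y,z:hit(d,190+X/4-.4,180+Y/4-.4,z)
Q=lambda X,Y,z:hit(d,325+(X-400)/4-.4,180+Y/4-.4,z)
f=np.array([Q(x,y,.086) for x,y in [(495,48),(766,98),(708,420),(437,365)]])
print('frame',f,f.mean(0)); TL,TR,BR,BL=f
print('sizes',[np.linalg.norm(f[i]-f[i-1]) for i in range(4)])
print('yaw',np.arctan2(*(TL-BL)[[1,0]]),np.arctan2(*(TR-BR)[[1,0]]),np.arctan2(*(TL-TR)[[1,0]])-np.pi/2)
p=np.array([Q(x,y,.095) for x,y in [(528,100),(712,137),(672,358),(490,325)]]);print('plate',p.mean(0),Q(604,231,.095))
for n,x,y in [('red',79,221),('white',197,240),('blue',301,204)]: print(n,L(x,y,.12),proj(s,L(x,y,.12)))
b=np.array([L(x,y,.05) for x,y in [(14,160),(372,96),(43,336)]]);print('basket',b, (b[1]+b[2])/2,np.arctan2(*(b[0]-b[1])[[1,0]])-np.pi/2)
print('shk proj',proj(s,[*f.mean(0)[:2],.086]),[proj(s,q) for q in f])
E
python3 - <<'E'
import cv2
a=cv2.imread('pics/scene0.png')
cv2.imwrite('pics/c2.png',cv2.resize(a[145:285,270:425],None,fx=4.2,fy=4.2,interpolation=cv2.INTER_CUBIC))
E
```

```text
frame [[ 0.64296319 -0.12351625  0.086     ]
 [ 0.60346011 -0.3188877   0.086     ]
 [ 0.37416885 -0.2693817   0.086     ]
 [ 0.41588394 -0.07710517  0.086     ]] [ 0.50911902 -0.19722271  0.086     ]
sizes [np.float64(0.23177354261495195), np.float64(0.1993251041462397), np.float64(0.23457477742636004), np.float64(0.19674961376766228)]
yaw -0.20160616433979278 -0.21264467048195929 -0.1995049766643564
plate [ 0.51064147 -0.19534165  0.095     ] [ 0.50942945 -0.19779654  0.095     ]
red [0.52375928 0.27081415 0.12      ] [392.18903308 236.74261507]
white [0.50922703 0.18814652 0.12      ] [378.18657123 219.92263637]
blue [0.53320859 0.11527283 0.12      ] [358.50397937 210.44964802]
basket [[0.57028656 0.33778292 0.05      ]
 [0.61386371 0.07088896 0.05      ]
 [0.4401317  0.31507359 0.05      ]] [0.5269977  0.19298127 0.05      ] 0.16184699074767384
shk proj [313.30962913 171.25563339] [array([294.29995187, 192.98460201]), array([277.5809118 , 164.51246944]), array([330.26874039, 152.43659674]), array([350.32681453, 178.2301082 ])]
```

View pics/c2.png

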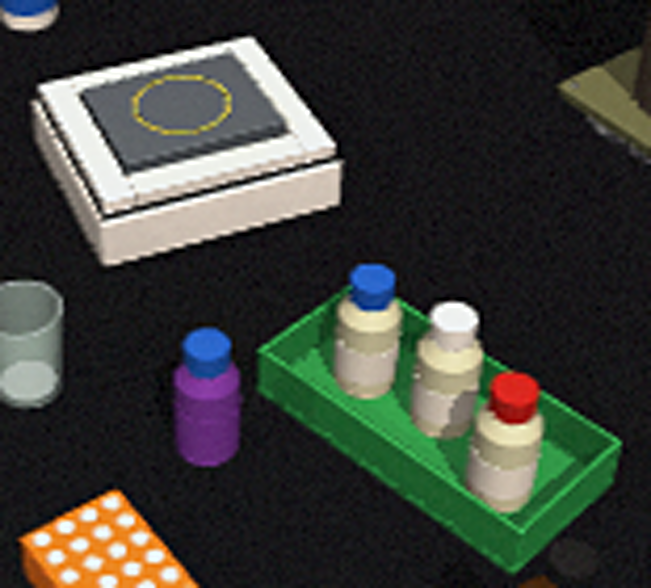

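```bash
python3 - <<'E'
from h import *
import pickle
from scipy.optimize import least_squares
d=pickle.load(open('top0.pkl','rb')); s=pickle.load(open('scene0.pkl','rb'))
print('tcp',proj(d,[.2004,.6177,.2005]),proj(s,[.2004,.6177,.2005]))
def tri(a,b): return least_squares(lambda P:np.r_[proj(d,P)-a,proj(s,P)-b],[.3,.5,.1]).x
print(tri((100,345),(555,245)),'?', [hit(d,118,350,0),hit(d,90,293,0),hit(d,70,297,.1),hit(d,98,345,.1),hit(d,98,345,.15)])
print('amber',hit(d,147,197,.17), hit(d,166,203,0))
grab('wrist','w0.png')
E
```

```text
tcp [ 63.96156352 364.40050742] [567.80526014 243.2153398 ]
[0.21641285 0.57483702 0.14962301] ? [array([0.18258805, 0.5755881 , 0.        ]), array([0.35336505, 0.66548142, 0.        ]), array([0.35560829, 0.66738919, 0.1       ]), array([0.22265817, 0.58456384, 0.1       ]), array([0.23488726, 0.55862188, 0.15      ])]
amber [0.62803137 0.42713789 0.17      ] [0.62541204 0.43757828 0.        ]
```

View pics/w0.png

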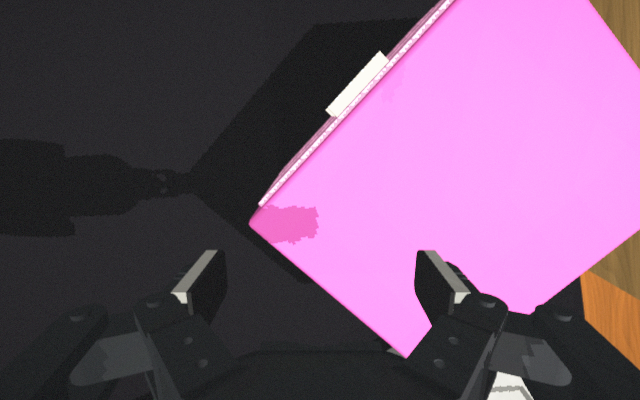

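The wrist view shows the pink box top just below the right-hand finger, with its corner at (250,222). I'll go up first, then across.

```bash
python3 -m creep '[[-1,[0,0,0.8],0],[-1,[0,-0.2,1],0],[-1,[0,-0.6,0.6],0],[0,[0.2,-1,0],-0.6],[1,[0.35,-1,0],-0.7],[1,[0.35,-1,0],-0.7],[1,[0.35,-1,0],-0.7],[1,[0.35,-1,0],-0.7],[1,[0.35,-1,0],-0.7],[1,[0.35,-1,0],-0.7]]' && python3 -m creep '[[1,[0.35,-1,0],-0.7],[1,[0.35,-1,0],-0.7],[1,[0.35,-1,0],0],[1,[0.35,-1,0],0],[1,[0.35,-1,0],0],[1,[0.35,-1,0],0],[1,[0.35,-1,0],0],[1,[0.35,-1,0],0],[1,[0.35,-1,0],0],[1,[0.35,-1,0],0]]' && python3 -m creep '[[1,[0.35,-1,0],0],[1,[0.35,-1,0],0],[1,[0.35,-1,0],0],[1,[0.35,-1,0],0],[1,[0.35,-1,0],0],[1,[0.35,-1,-0.4],0],[1,[0.35,-1,-0.8],0],[1,[0.35,-1,-0.8],0],[1,[0.35,-0.8,-0.8],0],[1,[0,0,0],0]]'
```

```text
time_s: 1.15
ee_pos: [0.2582, 0.422, 0.2612]
eef_rot: [0.496, 0.868, -0.0, -0.0]
force: [0.8, -0.8, 0.0]
gripper_width: 0.0001
grip_force: 0.0
time_s: 2.15
ee_pos: [0.3457, 0.1722, 0.2614]
eef_rot: [0.583, 0.813, -0.0, -0.0]
force: [-0.1, -0.0, -0.2]
gripper_width: -0.0001
grip_force: 0.0
time_s: 3.15
ee_pos: [0.4227, -0.0479, 0.1881]
eef_rot: [0.584, 0.812, -0.001, -0.003]
force: [-0.2, 0.3, -1.5]
gripper_width: 0.0002
grip_force: 0.0
```

```bash
python3 -m creep '[[1,[0.4,-1,0],0],[1,[0.4,-1,-0.2],0],[1,[0.4,-1,-0.6],0],[1,[0.4,-0.95,-0.8],0],[1,[0,0,-0.8],0],[1,[0,0,-0.4],0],[1,[0,0,-0.2],0],[1,[0,0,-0.2],0],[1,[0,0,-0.1],0]]' && python3 -m creep '[[1,[0,0,-0.1],0],[1,[0,0,-0.1],0],[1,[0,0,-0.1],0]]'&& python3 -m creep '[[1,[0,0,-0.1],0],[1,[0,0,-0.1],0]]'
```

```text
time_s: 4.05
ee_pos: [0.4648, -0.1451, 0.1097]
eef_rot: [0.582, 0.813, 0.0, 0.001]
force: [0.4, 0.2, 0.3]
gripper_width: 0.0002
grip_force: 0.0
time_s: 4.35
ee_pos: [0.4647, -0.1455, 0.1019]
eef_rot: [0.583, 0.813, 0.0, 0.0]
force: [-0.0, -0.5, 0.0]
gripper_width: -0.0001
grip_force: 0.0
time_s: 4.55
ee_pos: [0.4644, -0.1455, 0.0965]
eef_rot: [0.583, 0.813, 0.0, 0.0]
force: [0.3, 0.7, 0.4]
gripper_width: -0.0002
grip_force: 0.0
```

```bash
python3 -m creep '[[1,[0,0,-0.1],0],[1,[0,0,-0.1],0]]'&& python3 -m creep '[[1,[0,0,-0.1],0],[1,[0,0,-0.08],0]]' && python3 -m creep '[[1,[0,0,0],0]]'
```

```text
time_s: 4.75
ee_pos: [0.4644, -0.1455, 0.0914]
eef_rot: [0.583, 0.813, -0.0, -0.0]
force: [-0.0, -0.1, 0.4]
gripper_width: 0.0003
grip_force: 0.0
time_s: 4.95
ee_pos: [0.4643, -0.1455, 0.0868]
eef_rot: [0.583, 0.813, -0.0, -0.0]
force: [0.3, -0.5, 0.2]
gripper_width: 0.0
grip_force: 0.0
time_s: 5.05
ee_pos: [0.4642, -0.1454, 0.0867]
eef_rot: [0.583, 0.813, -0.0, -0.0]
force: [-0.8, -0.7, -0.8]
gripper_width: -0.0002
grip_force: 0.0
```

```bash
python3 -m creep '[[1,[0,0,-0.06],0],[1,[0,0,-0.06],0]]'&& python3 -m creep '[[1,[0,0,-0.06],0],[1,[0,0,0],0]]'; python3 - <<'E'
from h import *
d=grab('scene'); a=d['color'][:,:,::-1][140:210,265:365]
cv2.imwrite('pics/s1.png',cv2.resize(a,None,fx=7,fy=7,interpolation=cv2.INTER_CUBIC))
E
```

```text
time_s: 5.25
ee_pos: [0.4646, -0.1456, 0.0842]
eef_rot: [0.583, 0.813, 0.0, 0.0]
force: [-0.1, -0.7, -0.4]
gripper_width: -0.0
grip_force: 0.0
time_s: 5.45
ee_pos: [0.4642, -0.1454, 0.0823]
eef_rot: [0.583, 0.813, -0.0, -0.0]
force: [0.0, -0.9, -0.6]
gripper_width: -0.0002
grip_force: 0.0
```

View pics/s1.png

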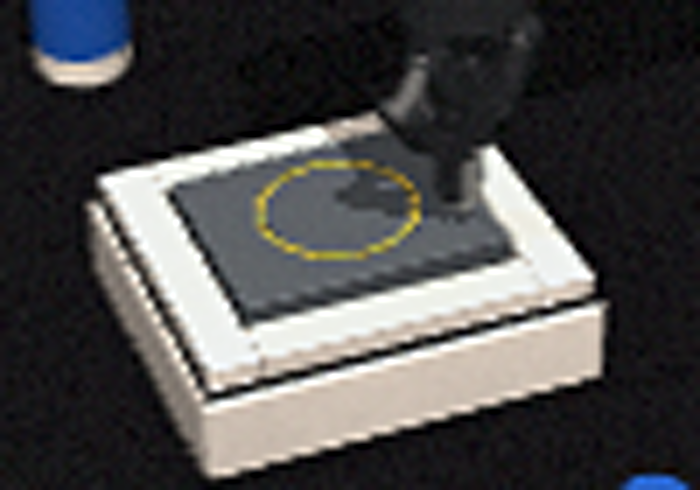

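The plate's front-left area already looks flush, with the fingertip at (460,205), but I read no force yet. I'll continue down until I feel contact.

```bash
python3 -m creep '[[1,[0,0,-0.06],0],[1,[0,0,0],0]]'&& python3 -m creep '[[1,[0,0,-0.06],0],[1,[0,0,0],0]]'
```

```text
time_s: 5.7
ee_pos: [0.4643, -0.1455, 0.0809]
eef_rot: [0.583, 0.813, -0.0, -0.0]
force: [0.3, 0.4, 0.7]
gripper_width: -0.0003
grip_force: 0.0
time_s: 5.9
ee_pos: [0.4643, -0.1454, 0.0794]
eef_rot: [0.583, 0.813, -0.0, -0.0]
force: [-0.3, 0.2, -0.1]
gripper_width: -0.0
grip_force: 0.0
```

```bash
python3 - <<'E'
from h import *
d=grab('scene'); t=grab('top','t1.png'); o=env.get_obs()
for z in (.079,.0864,.1): print(z,proj(d,[*o['ee_pos'][:2],z])-[265,140],(proj(d,[*o['ee_pos'][:2],z])-[265,140])*7, proj(t,[*o['ee_pos'][:2],z]))
print(o['ee_pos'],o['joint_efforts'],o['force'])
w=grab('wrist')['color'][:,:,::-1]
cv2.imwrite('pics/m1.png',cv2.vconcat([cv2.resize(w,(480,300)),cv2.resize(d['color'][:,:,::-1][150:195,305:377],(480,300),interpolation=cv2.INTER_CUBIC)]))
E
```

```text
0.079 [64.95613354 35.24658744] [454.69293478 246.72611209] [357.14975307 253.30130265]
0.0864 [64.98518011 33.74216921] [454.89626079 236.19518448] [357.38490169 253.40610322]
0.1 [65.03905642 30.95173706] [455.27339492 216.66215942] [357.82468541 253.60210515]
[ 0.46435627 -0.1454942   0.07955002] [ 7.85280808e-04 -2.73583710e+01 -3.35343897e+01 -1.77089901e-04
  1.50905787e-03 -2.77634206e-05] [-0.75941072 -0.35988519  0.23935242]
```

View pics/m1.png

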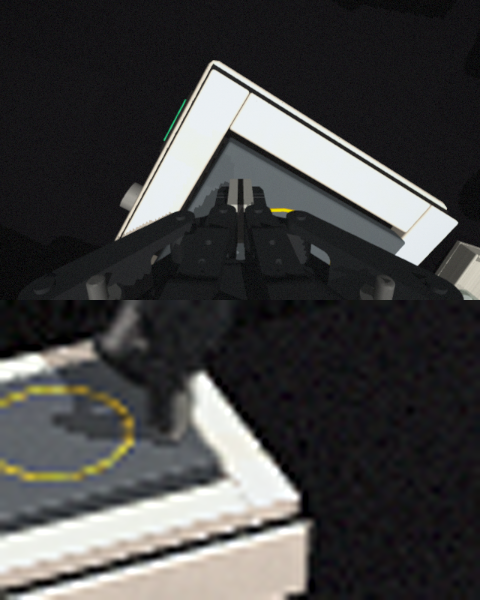

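The fingertip appears at about (331,171) in the scene view, some 15–20 mm above the reported TCP, so it has not touched yet. I'll keep descending under force guard.

```bash
for i in 1; do python3 -m creep '[[1,[0,0,-0.06],0],[1,[0,0,-0.06],0]]'; python3 -m creep '[[1,[0,0,-0.06],0],[1,[0,0,0],0]]'; done | grep -E 'ee_pos|force'; python3 - <<'E'
from h import *
d=grab('scene');o=env.get_obs();print(o['ee_pos'],o['force'],o['time_s'])
a=d['color'][:,:,::-1][150:195,305:377]
cv2.imwrite('pics/m2.png',cv2.resize(a,(720,450),interpolation=cv2.INTER_CUBIC))
E
```

```text
ee_pos: [0.4644, -0.1455, 0.0766]
force: [-0.2, 0.5, 0.5]
grip_force: 0.0
ee_pos: [0.4641, -0.1454, 0.0747]
force: [-0.8, -0.2, 0.4]
grip_force: 0.0
[ 0.46423277 -0.14545202  0.07488355] [-0.0465488   0.49603279 -0.24905247] 6.5
```

```bash
(python3 -m creep '[[1,[0,0,-0.06],0],[1,[0,0,-0.06],0]]'; python3 -m creep '[[1,[0,0,-0.06],0],[1,[0,0,0],0]]') | grep -E 'ee_pos|force'
```

```text
ee_pos: [0.4645, -0.1455, 0.0721]
force: [-1.8, -0.0, 0.5]
grip_force: 0.0
ee_pos: [0.4642, -0.1454, 0.0703]
force: [0.2, 0.9, 0.1]
grip_force: 0.0
```

View pics/m2.png

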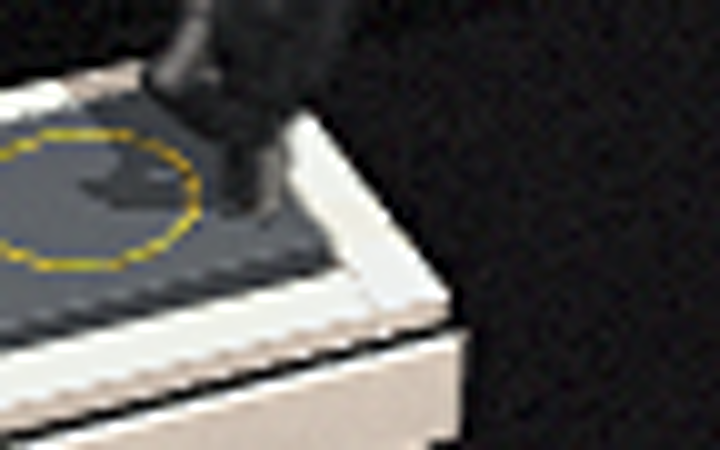

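```bash
python3 -c "
from h import *
print(env.grasp_offset)"; (python3 -m creep '[[1,[0,0,-0.06],0],[1,[0,0,-0.06],0]]'; python3 -m creep '[[1,[0,0,-0.06],0],[1,[0,0,0],0]]';python3 -m creep '[[1,[0,0,-0.06],0],[1,[0,0,0],0]]') | grep -E 'ee_pos|force'
```

```text
0.0187
ee_pos: [0.4645, -0.1455, 0.0676]
force: [0.4, -0.4, -0.4]
grip_force: 0.0
ee_pos: [0.4643, -0.1454, 0.066]
force: [-0.0, 0.3, -0.6]
grip_force: 0.2
ee_pos: [0.4644, -0.1455, 0.0646]
force: [-0.6, -0.0, 0.5]
grip_force: 0.5
```

```bash
(python3 -m creep '[[1,[0,0,-0.06],0],[1,[0,0,0],0]]';python3 -m creep '[[1,[0,0,-0.06],0],[1,[0,0,0],0]]'; python3 -m creep '[[1,[0,0,-0.06],0],[1,[0,0,0],0]]') | grep -E 'ee_pos|force'
python3 - <<'E'
from h import *
import pickle
d=grab('scene'); s=pickle.load(open('scene0.pkl','rb'))
pickle.dump(d,open('scene1.pkl','wb'))
r=(slice(150,195),slice(275,377))
df=cv2.absdiff(d['color'],s['color']).max(2)[r]
a=lambda x:cv2.resize(x[r][:,:,::-1],None,fx=6.8,fy=6.5,interpolation=cv2.INTER_CUBIC)
cv2.imwrite('pics/m3.png',cv2.vconcat([a(s['color']),a(d['color'])]))
E
```

```text
ee_pos: [0.4645, -0.1456, 0.0631]
force: [-0.2, -0.4, 1.2]
grip_force: 0.8
ee_pos: [0.4644, -0.1454, 0.0615]
force: [-1.0, 1.1, 1.2]
grip_force: 1.0
ee_pos: [0.4643, -0.1454, 0.0599]
force: [-1.2, 1.0, 1.8]
grip_force: 1.0
```

View pics/m3.png

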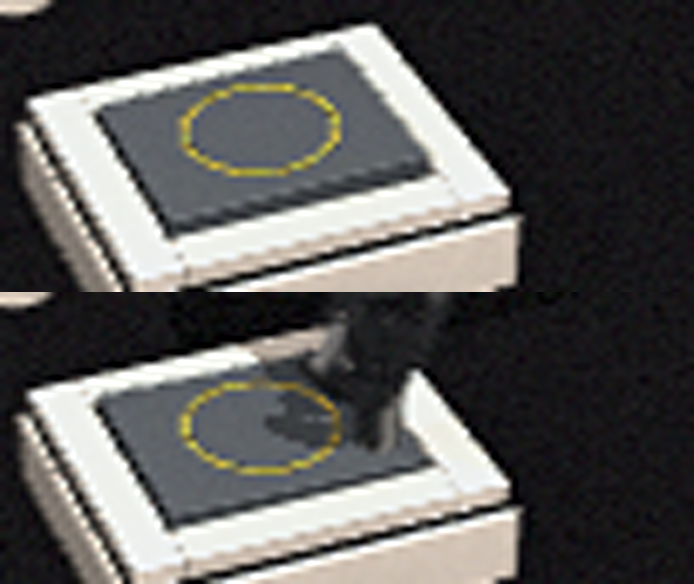

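Contact is now showing: the tip is at about (378,445) in the lower half, and the plate edge there has gone from proud to nearly flush. I'll press on to the hard stop and use it to calibrate the height.

```bash
(python3 -m creep '[[1,[0,0,-0.08],0],[1,[0,0,0],0]]';python3 -m creep '[[1,[0,0,-0.08],0],[1,[0,0,0],0]]'; python3 -m creep '[[1,[0,0,-0.08],0],[1,[0,0,0],0]]') | grep -E 'time|ee_pos|force'
```

```text
time_s: 8.35
ee_pos: [0.4644, -0.1454, 0.0579]
force: [-0.4, 0.9, 1.4]
grip_force: 1.1
time_s: 8.55
ee_pos: [0.4646, -0.1458, 0.057]
force: [-3.6, 2.5, 8.0]
grip_force: 4.0
time_s: 8.75
ee_pos: [0.465, -0.1461, 0.0563]
force: [-7.0, 2.3, 14.3]
grip_force: 7.1
```

```bash
(python3 -m creep '[[1,[0,0,0.5],0],[1,[0,0,0.5],0],[1,[0.8,-0.2,0],0],[1,[1,-0.2,0],0],[1,[1,-0.2,0],0],[1,[1,-0.2,0],0],[1,[0.48,-0.14,0],0],[1,[0,0,-0.2],0],[1,[0,0,-0.2],0],[1,[0,0,0],0]]';python3 -m creep '[[1,[0,0,-0.1],0],[1,[0,0,0],0]]'; python3 -m creep '[[1,[0,0,-0.1],0],[1,[0,0,0],0]]') | grep -E 'time|ee_pos|force'
```

```text
time_s: 9.75
ee_pos: [0.5694, -0.1684, 0.0675]
force: [0.1, 1.5, -0.6]
grip_force: 0.0
time_s: 9.95
ee_pos: [0.5706, -0.1688, 0.0663]
force: [-0.2, 0.6, -0.8]
grip_force: 0.0
time_s: 10.15
ee_pos: [0.5711, -0.1689, 0.0639]
force: [0.1, -0.0, -0.2]
grip_force: 0.0
```

```bash
(python3 -m creep '[[1,[0,0,-0.1],0],[1,[0,0,0],0]]';python3 -m creep '[[1,[0,0,-0.1],0],[1,[0,0,0],0]]'; python3 -m creep '[[1,[0,0,-0.1],0],[1,[0,0,0],0]]'; python3 -m creep '[[1,[0,0,-0.08],0],[1,[0,0,0],0]]') | grep -E 'time|ee_pos|force'
```

```text
time_s: 10.35
ee_pos: [0.5712, -0.1689, 0.0613]
force: [0.1, 0.3, -0.0]
grip_force: 0.0
time_s: 10.55
ee_pos: [0.5712, -0.1689, 0.0587]
force: [-0.8, -0.4, -0.3]
grip_force: 0.0
time_s: 10.75
ee_pos: [0.5714, -0.169, 0.0565]
force: [-0.9, 0.3, -0.0]
grip_force: 0.0
time_s: 10.95
ee_pos: [0.5716, -0.1691, 0.0563]
force: [-3.8, 1.1, 7.9]
grip_force: 4.2
```

```bash
(python3 -m creep '[[1,[0,0,-0.08],0],[1,[0,0,0],0]]';python3 -m creep '[[1,[0,0,0.5],0],[1,[0,0,0.5],0],[1,[-0.2,-0.8,0],0],[1,[-0.2,-1,0],0],[1,[-0.2,-1,0],0],[1,[-0.07,-0.35,-0.2],0],[1,[0,0,-0.2],0],[1,[0,0,-0.1],0],[1,[0,0,0],0]]'; python3 -m creep '[[1,[0,0,-0.1],0],[1,[0,0,0],0]]';python3 -m creep '[[1,[0,0,-0.1],0],[1,[0,0,0],0]]';python3 -m creep '[[1,[0,0,-0.1],0],[1,[0,0,0],0]]' ) | grep -E 'time|ee_pos|force'
```

```text
time_s: 11.15
ee_pos: [0.5717, -0.1691, 0.0563]
force: [-8.8, 3.2, 17.6]
grip_force: 8.9
time_s: 12.05
ee_pos: [0.5542, -0.2465, 0.064]
force: [0.0, 0.7, -0.9]
grip_force: 0.0
time_s: 12.25
ee_pos: [0.5547, -0.247, 0.0623]
force: [0.8, 0.6, -0.1]
grip_force: 0.0
time_s: 12.45
ee_pos: [0.5546, -0.2474, 0.0598]
force: [0.1, 0.2, -0.3]
grip_force: 0.0
time_s: 12.65
ee_pos: [0.5544, -0.2476, 0.0573]
force: [-0.4, 0.7, -0.2]
grip_force: 0.0
```

```bash
(python3 -m creep '[[1,[0,0,-0.08],0],[1,[0,0,0],0]]';python3 -m creep '[[1,[0,0,-0.08],0],[1,[0,0,0],0]]'; python3 -m creep '[[1,[0,0,-0.08],0],[1,[0,0,0],0]]' ) | grep -E 'time|ee_pos|force'
```

```text
time_s: 12.85
ee_pos: [0.5549, -0.248, 0.0564]
force: [-1.3, -0.1, 3.0]
grip_force: 1.6
time_s: 13.05
ee_pos: [0.555, -0.248, 0.0563]
force: [-6.6, 2.9, 13.3]
grip_force: 6.6
time_s: 13.25
ee_pos: [0.555, -0.248, 0.0563]
force: [-11.4, 5.8, 22.3]
grip_force: 11.2
```

```bash
(python3 -m creep '[[1,[0,0,0.7],0],[1,[0,0,0.5],0],[1,[-0.8,0.2,0],0],[1,[-1,0.2,0],0],[1,[-1,0.2,0],0],[1,[-1,0.2,0],0],[1,[-0.51,0.1,-0.2],0],[1,[0,0,-0.2],0],[1,[0,0,-0.2],0],[1,[0,0,0],0]]'; python3 -m creep '[[1,[0,0,-0.1],0],[1,[0,0,0],0]]';python3 -m creep '[[1,[0,0,-0.1],0],[1,[0,0,0],0]]';python3 -m creep '[[1,[0,0,-0.1],0],[1,[0,0,0],0]]' ) | grep -E 'time|ee_pos|force'
```

```text
time_s: 14.25
ee_pos: [0.4471, -0.2252, 0.0659]
force: [0.7, -0.4, -0.5]
grip_force: 0.0
time_s: 14.45
ee_pos: [0.4473, -0.2253, 0.0638]
force: [0.2, -0.1, 0.1]
grip_force: 0.0
time_s: 14.65
ee_pos: [0.4469, -0.2252, 0.0613]
force: [1.0, -0.1, -0.4]
grip_force: 0.0
time_s: 14.85
ee_pos: [0.4468, -0.2251, 0.0588]
force: [-1.1, 0.2, -0.3]
grip_force: 0.0
```

```bash
(python3 -m creep '[[1,[0,0,-0.1],0],[1,[0,0,0],0]]';python3 -m creep '[[1,[0,0,-0.08],0],[1,[0,0,0],0]]'; python3 -m creep '[[1,[0,0,-0.08],0],[1,[0,0,0],0]]' ) | grep -E 'time|ee_pos|force'
```

```text
time_s: 15.05
ee_pos: [0.4469, -0.2253, 0.0565]
force: [-0.3, -0.4, -0.1]
grip_force: 0.0
time_s: 15.25
ee_pos: [0.4471, -0.2253, 0.0563]
force: [-4.2, 2.6, 9.5]
grip_force: 5.0
time_s: 15.45
ee_pos: [0.4471, -0.2254, 0.0563]
force: [-10.8, 6.6, 21.4]
grip_force: 10.7
```

All four corners stop rigidly at the same reading (0.0563) under about 20 N, so the plate is level and home. The reading sits about 30 mm below the tip. Next I'll go to the blue bottle.

```bash
(python3 -m creep '[[1,[0,0,0.6],0],[1,[0,0,1],0],[1,[0,0,1],0],[0.5,[0,0.2,1],0],[0,[0.1,0.5,1],0],[-1,[0.25,1,1],0],[-1,[0.25,1,0],0],[-1,[0.25,1,0],0],[-1,[0.25,1,0],0],[-1,[0.25,1,0],0]]'; python3 -m creep '[[-1,[0.25,1,0],0],[-1,[0.25,1,0],0],[-1,[0.25,1,0],0],[-1,[0.25,1,0],0],[-1,[0.25,1,0],0],[-1,[0.25,1,0],0],[-1,[0.25,1,0],0],[-1,[0.25,0.6,0],0],[-1,[0.15,0,0],0],[-1,[0,0,0],0]]' ) | grep -E 'time|ee_pos|force|width'; python3 - <<'E'
from h import *
import pickle
o=env.get_obs();print(np.array([.5332,.1153])-o['ee_pos'][:2])
s=grab('scene');t=grab('top');w=grab('wrist')
s0=pickle.load(open('scene0.pkl','rb'))
# wrist view: expected vs seen cap centre
print('wrist cap pred',proj(w,[.5332,.1153,.12]),'white',proj(w,[.5092,.1881,.12]))
c=w['color'].astype(int); m=((c[...,2]>150)&(c[...,0]<90)).astype('uint8')
n,_,st,ce=cv2.connectedComponentsWithStats(m)
print([(st[i][4],st[i][:4],ce[i].round(1)) for i in range(1,n) if st[i][4]>200])
print('wcam',w['position'])
a=lambda x:cv2.resize(x['color'][:,:,::-1][145:205,270:370],(500,300),interpolation=cv2.INTER_CUBIC)
b=cv2.resize(w['color'][:,:,::-1],(460,288))
im=np.zeros((592,560,3),'uint8'); im[:300,:500]=a(s); im[304:592,:460]=b
cv2.imwrite('pics/v10.png',im)
E
```

```text
time_s: 16.45
ee_pos: [0.4809, -0.0818, 0.193]
force: [0.7, -0.6, 0.5]
gripper_width: 0.0855
grip_force: 0.0
time_s: 17.45
ee_pos: [0.5348, 0.1069, 0.1926]
force: [0.4, -0.4, -0.1]
gripper_width: 0.0851
grip_force: 0.0
[-0.00155101  0.00838557]
wrist cap pred [321.58393955 192.18222742] white [322.45497743  90.67142838]
[(np.int32(1568), array([303, 166,  43,  46], dtype=int32), array([324., 189.])), (np.int32(1348), array([460, 234,  41,  46], dtype=int32), array([479.4, 258.5]))]
wcam [0.51277621 0.17217871 0.36446766]
```

View pics/v10.png

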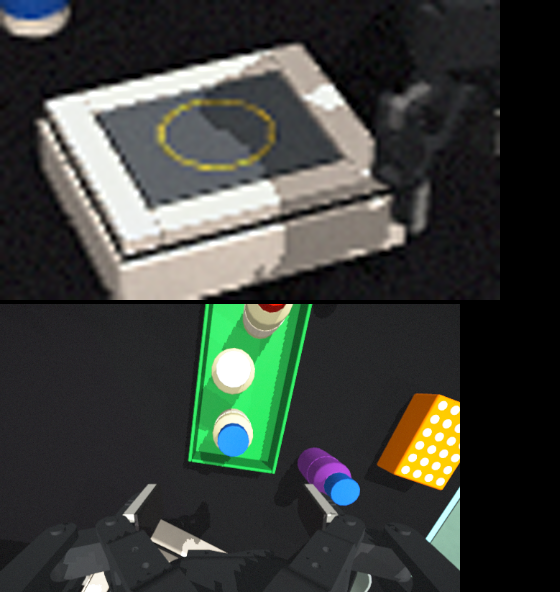

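The plate now looks flush with the frame (no dark band). In the wrist view the blue cap (324,189) lies centred between the fingers. I'll descend and grip.

```bash
(python3 -m creep '[[-1,[-0.04,0.36,-0.4],0],[-1,[0,0,-0.8],0],[-1,[0,0,-0.8],0],[-1,[0,0,-0.8],0],[-1,[0,0,-0.4],0],[-1,[0,0,-0.4],0],[-1,[0,0,0],0]]'; python3 -m creep '[[-1,[0,0,-0.4],0],[-1,[0,0,-0.4],0],[-1,[0,0,-0.4],0],[-1,[0,0,-0.3],0],[-1,[0,0,0],0]]' ) | grep -E 'time|ee_pos|force|width'
```

```text
time_s: 18.3
ee_pos: [0.5324, 0.1161, 0.1011]
force: [-0.5, -0.2, 0.6]
gripper_width: 0.0853
grip_force: 0.0
time_s: 18.8
ee_pos: [0.5322, 0.1161, 0.0633]
force: [-0.2, -1.1, 0.4]
gripper_width: 0.0853
grip_force: 0.0
```

```bash
python3 -m creep '[[0,[0,0,0],0],[0,[0,0,0],0],[0.3,[0,0,0],0],[0.3,[0,0,0],0],[1,[0,0,0],0],[1,[0,0,0],0],[1,[0,0,0],0],[1,[0,0,0],0]]' | grep -E 'time|ee_pos|force|width'
```

```text
time_s: 19.6
ee_pos: [0.5342, 0.1163, 0.066]
force: [0.7, -0.2, 4.9]
gripper_width: 0.0344
grip_force: 60.4
```

```bash
(python3 -m creep '[[1,[0,0,0.15],0],[1,[0,0,0.15],0],[1,[0,0,0.2],0],[1,[0,0,0.3],0],[1,[0,0,0],0]]';python3 -m creep '[[1,[0,0,0.5],0],[1,[0,0,0.8],0],[1,[0,0,0.8],0],[1,[0,0,0.8],0],[1,[0,0,0.8],0],[1,[0,0,0.8],0],[1,[0,0,0],0],[1,[0,0,0],0]]') | grep -E 'time|ee_pos|force|width'; python3 - <<'E'
from h import *
s=grab('scene','s5.png')
o=env.get_obs();print(o['ee_pos'])
c=s['color'].astype(int); m=((c[...,2]>120)&(c[...,0]<90)&(c[...,1]<130)).astype('uint8')
n,_,st,ce=cv2.connectedComponentsWithStats(m)
print([(st[i][4],st[i][:4],ce[i].round(1)) for i in range(1,n) if st[i][4]>15])
print([proj(s,[.533,.1155,z]) for z in (.12,.2,.21,.22)])
E
```

```text
time_s: 20.1
ee_pos: [0.5342, 0.1163, 0.0864]
force: [-0.4, -0.6, -2.2]
gripper_width: 0.0343
grip_force: 60.0
time_s: 20.9
ee_pos: [0.5335, 0.1163, 0.198]
force: [-0.2, 0.2, -2.7]
gripper_width: 0.0343
grip_force: 60.2
[0.53282945 0.11616684 0.19677309]
[(np.int32(64), array([355,   0,  26,   5], dtype=int32), array([367.9,   1.3])), (np.int32(108), array([270, 138,  12,  11], dtype=int32), array([275.8, 142.9])), (np.int32(44), array([362, 177,   5,  11], dtype=int32), array([363.7, 182. ])), (np.int32(105), array([314, 223,  11,  12], dtype=int32), array([319. , 228.4]))]
[array([358.59453577, 210.46329956]), array([360.20078851, 192.12229161]), array([360.41126878, 189.71892127]), array([360.6240206, 187.2896131])]
```

```bash
(python3 -m creep '[[1,[-0.03,-0.3,0],0],[1,[-0.05,-0.6,0],0],[1,[-0.08,-0.9,0],0],[1,[-0.08,-1,0],0],[1,[-0.08,-1,0],0],[1,[-0.08,-1,0],0],[1,[-0.08,-1,0],0],[1,[-0.08,-1,0],0],[1,[-0.08,-1,0],0],[1,[-0.08,-1,0],0]]';python3 -m creep '[[1,[-0.07,-1,0],0],[1,[-0.07,-1,0],0],[1,[-0.05,-0.9,0],0],[1,[0,-0.6,0],0],[1,[0,-0.25,0],0],[1,[0,0,-0.2],0],[1,[0,0,-0.4],0],[1,[0,0,-0.4],0],[1,[0,0,-0.2],0],[1,[0,0,0],0]]') | grep -E 'time|ee_pos|force|width'
```

```text
time_s: 21.95
ee_pos: [0.5143, -0.1058, 0.1968]
force: [0.9, 0.7, -2.5]
gripper_width: 0.0344
grip_force: 60.2
time_s: 22.95
ee_pos: [0.5098, -0.1964, 0.1657]
force: [0.4, 0.8, -2.5]
gripper_width: 0.0343
grip_force: 60.2
```

```bash
(python3 -m creep '[[1,[0,0,-0.2],0],[1,[0,0,-0.2],0],[1,[0,0,-0.1],0],[1,[0,0,0],0]]';python3 -m creep '[[1,[0,0,-0.08],0],[1,[0,0,0],0]]';python3 -m creep '[[1,[0,0,-0.06],0],[1,[0,0,0],0]]') | grep -E 'time|ee_pos|force|width'
```

```text
time_s: 23.35
ee_pos: [0.5104, -0.1974, 0.1546]
force: [-0.3, 0.3, -2.8]
gripper_width: 0.0346
grip_force: 60.2
time_s: 23.55
ee_pos: [0.5107, -0.1976, 0.1531]
force: [0.5, 0.0, -2.2]
gripper_width: 0.0343
grip_force: 60.2
time_s: 23.75
ee_pos: [0.5106, -0.1975, 0.1515]
force: [1.1, 0.6, -2.6]
gripper_width: 0.0343
grip_force: 60.2
```

```bash
(python3 -m creep '[[1,[0,0,-0.06],0],[1,[0,0,0],0]]';python3 -m creep '[[1,[0,0,-0.06],0],[1,[0,0,0],0]]';python3 -m creep '[[1,[0,0,-0.06],0],[1,[0,0,0],0]]';python3 -m creep '[[1,[0,0,-0.06],0],[1,[0,0,0],0]]') | grep -E 'time|ee_pos|force|width'
```

```text
time_s: 23.95
ee_pos: [0.5106, -0.1975, 0.1499]
force: [0.2, 0.1, -3.0]
gripper_width: 0.0341
grip_force: 60.2
time_s: 24.15
ee_pos: [0.5105, -0.1974, 0.1484]
force: [0.8, 0.6, -2.8]
gripper_width: 0.0342
grip_force: 60.2
time_s: 24.35
ee_pos: [0.5107, -0.1975, 0.1471]
force: [0.5, 0.7, -2.1]
gripper_width: 0.0344
grip_force: 60.5
time_s: 24.55
ee_pos: [0.511, -0.1978, 0.147]
force: [-2.2, 1.2, 3.4]
gripper_width: 0.0347
grip_force: 61.0
```

Contact came at exactly the predicted 0.147, which also confirms the plate is flush. I'll release and go straight up.

```bash
(python3 -m creep '[[0.4,[0,0,0],0],[0.2,[0,0,0],0],[-0.2,[0,0,0],0],[-1,[0,0,0],0],[-1,[0,0,0],0],[-1,[0,0,0],0],[-1,[0,0,0],0]]';python3 -m creep '[[-1,[0,0,0.2],0],[-1,[0,0,0.4],0],[-1,[0,0,0.8],0],[-1,[0,0,0.8],0],[-1,[0,0,0.8],0],[-1,[0,0,0.8],0],[-1,[0,0,0.8],0],[-1,[0,0,0],0],[-1,[0,0,0],0],[-1,[0,0,0],0]]') | grep -E 'time|ee_pos|force|width'; python3 - <<'E'
from h import *
s=grab('scene','s6.png');w=grab('wrist','w6.png')
for n,d in (('s',s),('w',w)):
  c=d['color'].astype(int); m=((c[...,2]>120)&(c[...,0]<90)&(c[...,1]<(130 if n=='s' else 190))).astype('uint8')
  k,_,st,ce=cv2.connectedComponentsWithStats(m)
  print(n,[(st[i][4],st[i][:4],ce[i].round(1)) for i in range(1,k) if st[i][4]>15], proj(d,[.5095,-.197,.201]))
E
```

```text
time_s: 25.25
ee_pos: [0.5106, -0.1975, 0.1454]
force: [-0.7, 0.3, 0.2]
gripper_width: 0.0853
grip_force: 0.0
time_s: 26.25
ee_pos: [0.5101, -0.1972, 0.2593]
force: [0.8, 0.7, 0.2]
gripper_width: 0.0857
grip_force: 0.0
s [(np.int32(65), array([355,   0,  26,   5], dtype=int32), array([368.7,   1.2])), (np.int32(103), array([270, 138,  12,  11], dtype=int32), array([275.5, 143. ])), (np.int32(67), array([308, 145,   9,   9], dtype=int32), array([312.2, 148.8])), (np.int32(105), array([314, 223,  11,  12], dtype=int32), array([319. , 228.4]))] [312.85567988 146.71931175]
w [(np.int32(1674), array([300, 182,  45,  49], dtype=int32), array([322.4, 207.3]))] [318.92868814 207.73670044]
```

```bash
python3 -c "
from h import *
print(sign_off())"
```

```text
the job is handed in; nothing more can be done
None
```

I pressed the plate down flush at all four corners and stood the blue-capped bottle upright in the yellow ring, about 3 mm from its centre by the cameras; the job is handed in at about 26 s, and no verdict was returned.

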